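Check that the cart's brake lever stops short of the bar

TASK

Check the cart's brake handle: with the backs of your fingers, from outside, press the hand lever in towards the bar until it comes up against its stop, without leaning hard on it, hold it there for a good second, then ease it all the way back out without letting it snap and move clear. Only push the lever: do not take it between the fingers, do not touch the bar, and leave everything else on the cart where it is.

Things in the scene. Friction and masses are not known exactly. Their poses are not given: they have to be found in the camera images.
- brake_handle: Fixed brake handle: a 12 mm foot plate, 75 by 270 mm, two posts carrying a level bar 100 mm above the cart top, and a hand lever on the robot's side of the bar. Origin on the cart top under the bar's middle; y runs along the bar, x points level from the lever across to the bar (the way it is pressed in), z up. The lever's upright pivot is at x -30, y +118 mm.
- push_bar: The fixed round steel bar, 22 mm thick, 270 mm long, with a 30 mm rubber cap at its -y end, level along its own y. Origin at its middle, 100 mm above the cart top. Axes as brake_handle's.
- lever_press (a point): The lever's blade: level flat bar, 10 mm thick, 20 mm tall. Origin: the pressing place, mid-section, 100 mm above the cart top. Own +y runs along it to the pivot (at y +140 mm), a 24 mm end ball is at y -40; +x faces the bar, outer face at x -5 mm; z up. 75 mm free under it. At rest it leans 0.35 rad away from the bar; at its stop still 0.05 rad, 21 mm short of the bar.
- brake_lever (a joint): Lever angle about its pivot (rad): 0 at rest, sprung out from the bar; grows as it is pressed towards the bar; 0.30 at its hard stop, short of the bar (42 mm of travel at the pressing place). The spring needs about 3 N to start and 6.5 N near the stop at the pressing place; the lever flies back if let go.
- stand: Slotted aluminium stand, 75 by 250 by 32 mm, fixed to the cart top, with four slots in a row along its y. Origin at the centre of its underside.
- gauge_finger: Loose green back gauge finger, lying, 110 by 35 mm with a steel nose at its -x end, 40 mm tall. Origin on its underside. Leave alone.
- radius_gauge: Loose brass radius gauge lying flat, a 56 mm disc with a tail 75 mm long towards +x, 6 mm thick. Origin on the underside of the disc. Leave alone.
- adjust_screw: Loose knurled steel adjusting screw standing on its 26 mm head, 54 mm tall. Origin at the centre of its underside. Leave alone.
- wrench: Loose steel wrench lying flat, 170 mm long along its x. Leave alone.
- die_1: Polished steel V-die section, 30 by 40 mm and 120 mm tall, standing upright and loose in a slot of the stand; its top is 130 mm above the cart top. Origin at the centre of its underside. Leave alone.
- die_2: Polished steel V-die section, 30 by 40 mm and 120 mm tall, standing upright and loose in a slot of the stand; its top is 130 mm above the cart top. Origin at the centre of its underside. Leave alone.
- die_3: Polished steel V-die section, 30 by 40 mm and 120 mm tall, standing upright and loose in a slot of the stand; its top is 130 mm above the cart top. Origin at the centre of its underside. Leave alone.
- die_4: Polished steel V-die section, 30 by 40 mm and 120 mm tall, standing upright and loose in a slot of the stand; its top is 130 mm above the cart top. Origin at the centre of its underside. Leave alone.

How it is judged:
On the way:
1. the fingers hold the lever pressed in against its stop (within 0.03 rad) for 0.8 s (value of joint brake_lever above 0.27 rad and contact force between the fingers and brake_lever above 1 N), for 0.8 s.
At the end, for the whole second after the job is handed in: After having been held at its stop, the lever is back out at rest (joint under 0.03 rad), and no bystander has moved 15 mm or more (value of joint brake_lever below 0.03 rad and distance of each of die_1, die_2, die_3, die_4, gauge_finger, radius_gauge, adjust_screw, wrench from where it was at the start of the episode below 0.015 m); the robot touches nothing.
It fails at once if the lever snaps back (faster than 2.5 rad/s) (velocity of joint brake_lever below -2.5 rad/s).
It fails at once if the lever is pushed with more than 40 N (contact force between the fingers and brake_lever above 40 N).
It fails at once if the robot touches the bar (contact force between any of the fingers, the arm and push_bar above 1 N).
It fails at once if the lever is taken between the fingers, or the hand reaches into the gap between lever and bar (x of the grasp point in the frame of lever_press between -0.004 and 0.05 m and y of the grasp point in the frame of lever_press between -0.045 and 0.1 m and z of the grasp point in the frame of lever_press between -0.06 and 0.024 m).
It fails at once if a bystander is moved or lifted (distance of any of die_1, die_2, die_3, die_4, gauge_finger, radius_gauge, adjust_screw, wrench from where it was at the start of the episode above 0.015 m).
It also fails if it takes over 38 s, if anything falls off the work surface, if the arm or the gripper's body presses on something with over 40 N, if the wrist force passes 120 N, or if a joint passes its speed limit or range.

ROBOT

A 6-joint arm with a two-finger parallel gripper is mounted at the origin on the work surface. World frame = base frame: x ahead of the robot, y to its left, z up, the work surface at z = 0. Lengths are in m, angles in rad, forces in N, time in s.
With the tool pointing down it reaches from about 0.35 to 0.775 m from the base axis. Payload 7.3 kg.
Tool frame: the origin (TCP) lies on the mounting face of the last link; the fingertips stand 178 mm ahead of it and the grasp point (between the pads) lies hold_point_z ahead of it (hold_point_z is the distance from the TCP to the grasp point, in m); x points along the fingers, y is the direction in which the jaws open and shut, and the axes are right-handed (so a half turn about x gives the same grasp; the last joint's range is limited). The gripper opens to 92 mm and grips with 3 to 60 N. Pads are 19 mm wide; open, the fingers measure 130 mm over their backs; the gripper's body (75 mm by 190 mm) begins 47 mm behind the grasp point.
Start: joints at [-1.25, 0.342, 1.524, -0, 1.275, -0.146], TCP at [0.236, -0.469, 0.405] pointing down, gripper open.
Joint ranges: [-2.53, 2.53], [-0.77, 2.02], [0.04, 2.7], [-1, 4.14], [0.28, 2.66], [-3.11, 3.11]. Speed limits (rad/s): [2.57, 2.57, 3.14, 3.14, 3.14, 3.14].

INTERFACE

Orientations are given as [roll, pitch, yaw] about the fixed x, y, z axes, in that order (R = Rz(yaw) Ry(pitch) Rx(roll)).
In Python, from cell import * gives the robot as it stands.
- The arm moves only by the shell command python3 -m jog 'ROWS' [FORCE]. ROWS is JSON, a list of rows, each an object with "delta_pos": the shift along the world's x, y, z in units of 50 mm (1.0 is 50 mm), a list of three; "twist": the turn, a rotation vector about the world's x, y, z in units of 6 degrees (1.0 is 6 degrees), a list of three; "fingers": the finger opening in mm, from 0 to 91.8. In form: [{"delta_pos": [x, y, z], "twist": [wx, wy, wz], "fingers": fingers}, ...]. A call has 1 to 8 rows; each row shifts and turns the commanded pose from where the row before left it; what a row does not reach is not made up. A row lasts 1/10 s, in which the tool goes at most 50 mm and 8.59 degrees, less where a joint would pass 70% of its speed; a pose out of reach is approached as far as the arm can. A call is refused whole if a number of a shift passes 1 or a number of a turn 1, either way. A call with a gripper value outside its range is refused whole. The fingers move at their own pace and stop on an object; FORCE is the grip in N (left out, the last holds). Time passes only in rows, so rows that do not move let the fingers close. It gives the time, the measured TCP pose, the force and the opening at its end, in the units of the state.
- observe(): the state, without advancing time (a new reading comes with each control period).
- read_camera(name): name is "scene" or "top" or "wrist"; returns a dict with "color" (384x512x3 uint8, red, green, blue), "fov_y" (degrees; the focal length in pixels is half the picture's height over the tangent of half this angle, whatever the lens; pixels are square), "cx", "cy" (the principal point, pixels), "extrinsics" (4x4, takes a point from camera to world coordinates); the wrist camera has in their place "mount" (4x4, takes a point from camera to tool coordinates, whose origin is the TCP and whose axes are the tool frame's). Camera axes: x right, y down, z forward; pixel columns grow to the right and rows downward; lengths in m; the calibration is good to about 2 mm. A picture is of the moment at which its call begins: read the wrist's pose just before it. There is no depth.
- hand_in(): hands the job in, once; it reports no verdict.
The state is a dict: "time": time; "qpos": joint angles; "qvel": joint speeds; "joint_efforts": joint torques, N m; "tool_pos": TCP position; "tool_rot": TCP orientation; "contact_force": force on the tool from outside, world axes, zero at the start; "torque": the same for the moment, N m; "opening": finger opening in m.
Only numpy, scipy, OpenCV 4.12 (cv2) and the standard library are available. Lean on these libraries where they do the work, as an engineer would, in place of code of your own. Each camera call takes 0.05 s, during which the arm holds its last target.

## Working session

There is one attempt and no reset: what is moved stays moved. The work goes in short steps, Python scripts to look and compute and a shell command to move; the robot and the scene stay as the last step left them, time stands still between calls to the robot, and variables do not carry over. Pictures are saved under pics/ and viewed, and the job is handed in when it is done.

```bash
ls; mkdir -p pics; python3 - <<'E'
from cell import *
import cv2
s=observe(); print(s)
for n in ["scene","top","wrist"]:
    c=read_camera(n)
    cv2.imwrite(f"pics/{n}0.png",c["color"][:,:,::-1])
    print(n,c["fov_y"],c["cx"],c["cy"],c.get("extrinsics",c.get("mount")))
try: print(hold_point_z)
except Exception as e: print(e)
E
```

```text
pics
{'time': 0.0, 'qpos': array([-1.24999498e+00,  3.42675533e-01,  1.52500509e+00,  1.27574446e-05,
        1.27539483e+00, -1.46004471e-01]), 'qvel': array([-0.00023547, -0.00086168, -0.00159269,  0.00013709, -0.00089809,
        0.00011767]), 'joint_efforts': array([-1.42010569e-03, -4.31248248e+01, -2.44220603e+01,  7.17214867e-02,
        5.59448591e-02, -1.08560885e-04]), 'tool_pos': array([ 0.23624383, -0.46868684,  0.40407342]), 'tool_rot': array([-1.72502785,  1.56931348,  1.8833669 ]), 'contact_force': array([ 0.05057709, -1.0910211 ,  0.5063937 ]), 'torque': array([ 0.00819195, -0.00510721, -0.03544795]), 'opening': 0.09168353294412011}
scene 54.71205433062836 251.28424310737478 187.71643927542897 [[-0.75588015  0.36801055 -0.54149187  1.12065695]
 [ 0.65440377  0.44997349 -0.60768378  0.58670137]
 [ 0.02002294 -0.81369042 -0.58095351  0.70040248]
 [ 0.          0.          0.          1.        ]]
top 42.66434092865511 262.3797036170403 192.3267511903923 [[ 0.00608107 -0.98969776  0.14304322  0.31533979]
 [-0.99997501 -0.00653409 -0.00269748 -0.00833737]
 [ 0.00360434 -0.14302324 -0.98971277  1.68560665]
 [ 0.          0.          0.          1.        ]]
wrist 67.12317643293531 252.58664624639238 194.65555796566812 [[-8.85738853e-04 -2.90033217e-01  9.57016170e-01  1.94880156e-02]
 [ 9.99998825e-01  9.40298038e-04  1.21048684e-03  4.71062277e-04]
 [-1.25096182e-03  9.57016117e-01  2.90032043e-01 -7.81795192e-02]
 [ 0.00000000e+00  0.00000000e+00  0.00000000e+00  1.00000000e+00]]
0.1592
```

View pics/scene0.png

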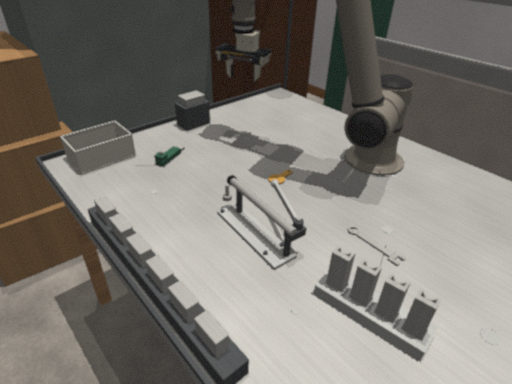

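View pics/top0.png

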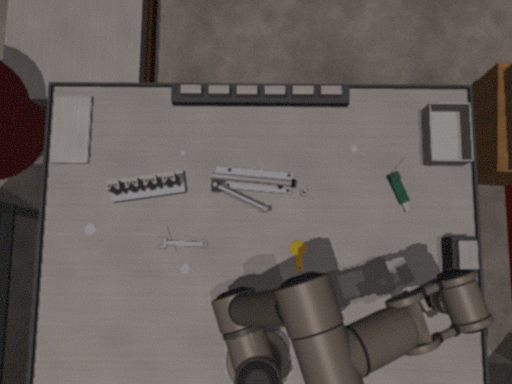

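View pics/wrist0.png

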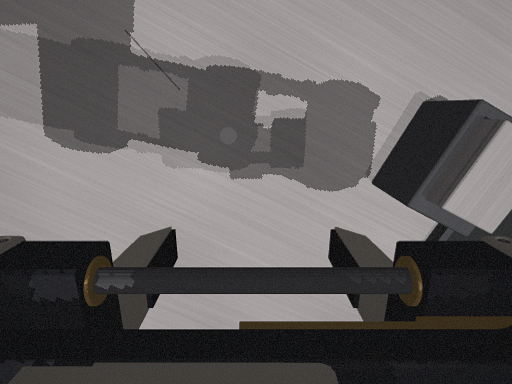

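```bash
python3 - <<'E'
import cv2
a=cv2.imread("pics/top0.png"); cv2.imwrite("pics/topz.png",cv2.resize(a[150:225,195:320],None,fx=6,fy=6,interpolation=cv2.INTER_CUBIC))
a=cv2.imread("pics/scene0.png"); cv2.imwrite("pics/scenez.png",cv2.resize(a[160:275,205:320],None,fx=5,fy=5,interpolation=cv2.INTER_CUBIC))
E
```

```text
(no output)
```

View pics/topz.png

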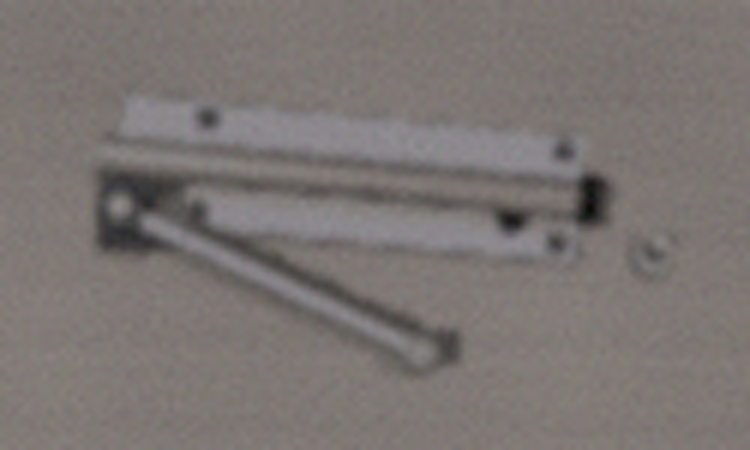

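View pics/scenez.png

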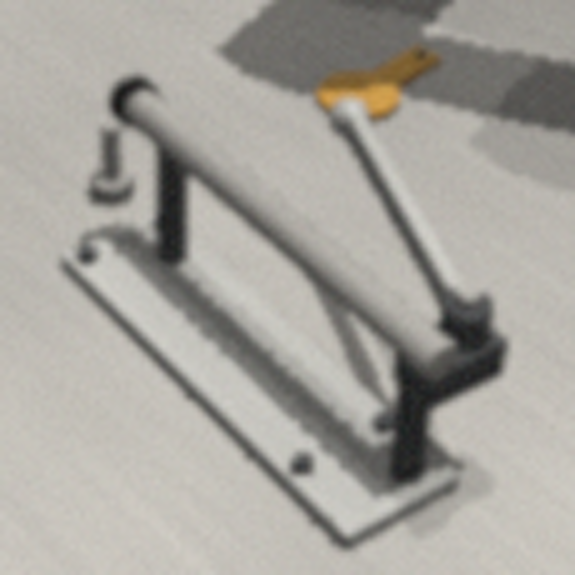

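```bash
cat > h.py <<'E'
import numpy as np
from cell import *
import cv2
def ray(c,u,v,E=None):
    E=np.array(c["extrinsics"]) if E is None else E
    f=c["color"].shape[0]/2/np.tan(np.radians(c["fov_y"])/2)
    d=E[:3,:3]@np.array([(u-c["cx"])/f,(v-c["cy"])/f,1.0]); return E[:3,3],d/np.linalg.norm(d)
def plane(c,u,v,z,E=None):
    o,d=ray(c,u,v,E); return o+d*(z-o[2])/d[2]
def tri(r1,r2):
    (o1,d1),(o2,d2)=r1,r2
    A=np.stack([d1,-d2],1); t=np.linalg.lstsq(A,o2-o1,rcond=None)[0]
    p1=o1+t[0]*d1;p2=o2+t[1]*d2
    return (p1+p2)/2,np.linalg.norm(p1-p2)
def proj(c,p,E=None):
    E=np.array(c["extrinsics"]) if E is None else E
    f=c["color"].shape[0]/2/np.tan(np.radians(c["fov_y"])/2)
    q=np.linalg.inv(E)@np.append(p,1); return np.array([c["cx"]+f*q[0]/q[2],c["cy"]+f*q[1]/q[2]])
E
python3 - <<'E'
from h import *
np.set_printoptions(precision=4,suppress=True)
t=read_camera("top"); s=read_camera("scene")
Z=lambda x,y:(x/6+195-0.42,y/6+150-0.42)
S=lambda x,y:(x/5+205-0.4,y/5+160-0.4)
for n,p,z in [("bar+y",(108,155),.1),("cap",(592,200),.1),("pivot",(120,203),.11),("ball",(425,352),.1),("plateTL",(125,98),.012),("plateTR",(585,137),.012),("plateBR",(577,262),.012)]:
    print(n,plane(t,*Z(*p),z))
for n,p,z in [("cap",(128,98),.1),("ball",(348,108),.1),("pivot",(468,312),.11),("plA",(65,262),.012),("plB",(347,545),.012),("plC",(460,470),.012)]:
    print(n,plane(s,*S(*p),z))
print(tri(ray(t,*Z(425,352)),ray(s,*S(348,108))))
print(tri(ray(t,*Z(120,203)),ray(s,*S(468,305))))
print(tri(ray(t,*Z(592,200)),ray(s,*S(128,98))))
E
```

```text
bar+y [0.5994 0.1507 0.1   ]
cap [ 0.5763 -0.1134  0.1   ]
pivot [0.5713 0.1427 0.11  ]
ball [ 0.4924 -0.0228  0.1   ]
plateTL [0.6486 0.1504 0.012 ]
plateTR [ 0.6275 -0.1153  0.012 ]
plateBR [ 0.5547 -0.1105  0.012 ]
cap [ 0.5804 -0.1115  0.1   ]
ball [ 0.4892 -0.0241  0.1   ]
pivot [0.5759 0.1501 0.11  ]
plA [ 0.6349 -0.1035  0.012 ]
plB [0.6591 0.1597 0.012 ]
plC [0.5794 0.1602 0.012 ]
(array([ 0.4918, -0.0224,  0.1021]), np.float64(0.0011280235567105337))
(array([0.5708, 0.1439, 0.1079]), np.float64(0.0024951578755414514))
(array([ 0.5773, -0.1141,  0.0971]), np.float64(0.0016435250614136353))
```

```bash
python3 - <<'E'
from h import *
from scipy.spatial.transform import Rotation as Ro
np.set_printoptions(precision=4,suppress=True)
s=observe(); R=Ro.from_euler('xyz',s["tool_rot"]).as_matrix(); print(R, np.degrees(np.arctan2(R[1,1],R[0,1])))
print(s["time"])
th=-0.435
print(np.degrees(th))
E
```

```text
[[-0.0002  0.45   -0.893 ]
 [ 0.0006 -0.893  -0.45  ]
 [-1.     -0.0007 -0.0001]] -63.25407426101549
0.25
-24.92366408819081
```

```bash
python3 -m jog '[{"delta_pos":[0.3,0.8,0],"twist":[0,0,0.5],"fingers":0},{"delta_pos":[0.375,0.85,0],"twist":[0,0,0.55],"fingers":0},{"delta_pos":[0.375,0.85,0],"twist":[0,0,0.55],"fingers":0},{"delta_pos":[0.375,0.85,0],"twist":[0,0,0.55],"fingers":0},{"delta_pos":[0.375,0.85,0],"twist":[0,0,0.55],"fingers":0},{"delta_pos":[0.375,0.85,0],"twist":[0,0,0.55],"fingers":0},{"delta_pos":[0.375,0.85,0],"twist":[0,0,0.55],"fingers":0},{"delta_pos":[0.375,0.85,0],"twist":[0,0,0.55],"fingers":0}]' 30
```

```text
time: 1.05
tool_pos: [0.3828, -0.1295, 0.4049]
tool_rot: [1.718, 1.57, -0.499]
contact_force: [0.8, -0.1, -0.0]
opening: 0.0324
```

```bash
python3 -m jog '[{"delta_pos":[0.375,0.85,0],"twist":[0,0,0.55],"fingers":0},{"delta_pos":[0.375,0.85,0],"twist":[0,0,0.55],"fingers":0},{"delta_pos":[0.375,0.85,0],"twist":[0,0,0.55],"fingers":0},{"delta_pos":[0.3,0.7,0],"twist":[0,0,0.4],"fingers":0},{"delta_pos":[0,0,0],"twist":[0,0,0],"fingers":0},{"delta_pos":[0,0,0],"twist":[0,0,0],"fingers":0}]'; python3 - <<'E'
from h import *
from scipy.spatial.transform import Rotation as Ro
np.set_printoptions(precision=4,suppress=True)
s=observe(); R=Ro.from_euler('xyz',s["tool_rot"]).as_matrix(); print(s["tool_pos"],np.degrees(np.arctan2(R[1,1],R[0,1])),R[:,0],s["contact_force"],s["opening"],s["time"])
w=read_camera("wrist"); cv2.imwrite("pics/w1.png",w["color"][:,:,::-1])
w=read_camera("top"); cv2.imwrite("pics/t1.png",w["color"][:,:,::-1])
E
```

```text
time: 1.65
tool_pos: [0.4537, 0.0318, 0.4045]
tool_rot: [-0.695, 1.57, -2.698]
contact_force: [0.3, -0.4, -0.1]
opening: 0.0004
[0.4537 0.0318 0.4045] -24.736472790452435 [-0.0007 -0.0003 -1.    ] [ 0.2679 -0.3508 -0.1441] 0.0003570491660342969 1.65
```

View pics/w1.png

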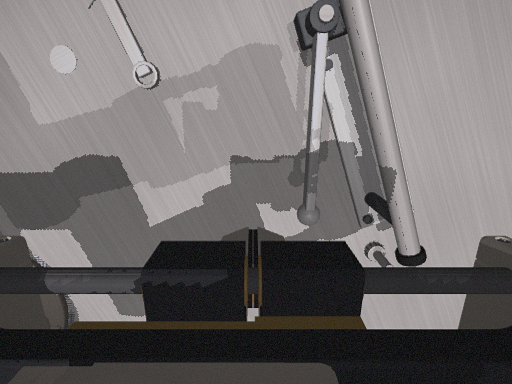

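View pics/t1.png

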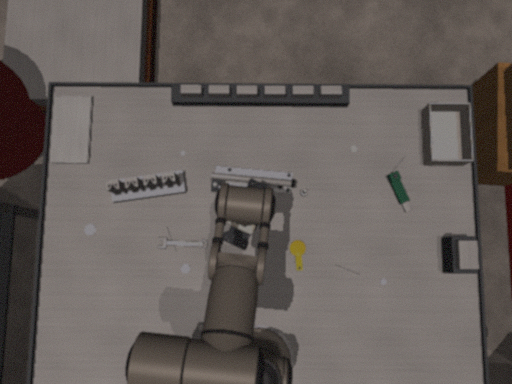

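```bash
python3 - <<'E'
import cv2,numpy as np
a=cv2.imread("pics/w1.png")[200:340,130:380]; a=np.clip(a.astype(float)*2.5,0,255).astype('uint8'); cv2.imwrite("pics/w1z.png",cv2.resize(a,None,fx=3,fy=3,interpolation=cv2.INTER_CUBIC))
a=cv2.imread("pics/wrist0.png")[200:340,0:260]; a=np.clip(a.astype(float)*2.5,0,255).astype('uint8'); cv2.imwrite("pics/w0z.png",cv2.resize(a,None,fx=3,fy=3,interpolation=cv2.INTER_CUBIC))
E
```

```text
(no output)
```

View pics/w1z.png

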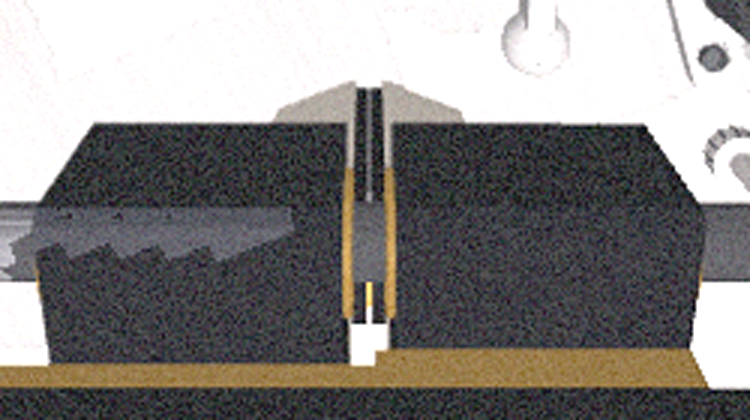

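View pics/w0z.png

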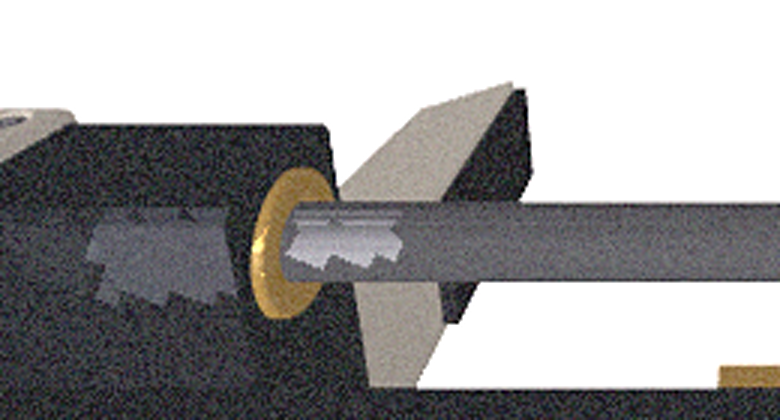

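```bash
python3 - <<'E'
from h import *
from scipy.spatial.transform import Rotation as Ro
np.set_printoptions(precision=4,suppress=True)
s=observe(); w=read_camera("wrist"); t=read_camera("top"); sc=read_camera("scene")
T=np.eye(4); T[:3,:3]=Ro.from_euler('xyz',s["tool_rot"]).as_matrix(); T[:3,3]=s["tool_pos"]; E=T@np.array(w["mount"])
for z in (.1,.11): print("ball",plane(w,307.5,214,z,E),"pivot",plane(w,326,13,z,E))
print("ball tri",tri(ray(w,307.5,214,E),ray(sc,274.2,181.2)), tri(ray(w,307.5,214,E),ray(t,265.4,208.3)))
print("piv tri",tri(ray(w,326,13,E),ray(sc,298.2,221)),tri(ray(w,326,13,E),ray(t,214.6,183.4)))
# bar edges
print("bar cap",plane(w,409,255,.1,E))
a=w["color"][0:230,280:440][:,:,::-1]; cv2.imwrite("pics/w2z.png",cv2.resize(a,None,fx=3.5,fy=2.6,interpolation=cv2.INTER_CUBIC))
b=sc["color"][150:280,190:330][:,:,::-1]; cv2.imwrite("pics/s2z.png",cv2.resize(b,None,fx=4,fy=4,interpolation=cv2.INTER_CUBIC))
E
```

```text
ball [ 0.4936 -0.0211  0.1   ] pivot [0.5767 0.1448 0.1   ]
ball [ 0.4934 -0.0168  0.11  ] pivot [0.5735 0.1433 0.11  ]
ball tri (array([ 0.4936, -0.0195,  0.1042]), np.float64(0.0004842186951849494)) (array([ 0.4932, -0.0229,  0.0954]), np.float64(0.0010035365819956966))
piv tri (array([0.5729, 0.1449, 0.1086]), np.float64(0.0036294672937009663)) (array([0.569 , 0.1412, 0.1241]), np.float64(0.00016184821571439963))
bar cap [ 0.5771 -0.1127  0.1   ]
```

View pics/w2z.png

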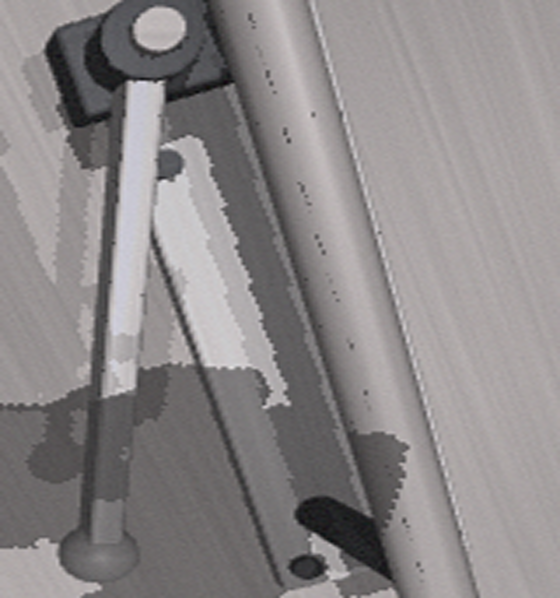

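View pics/s2z.png

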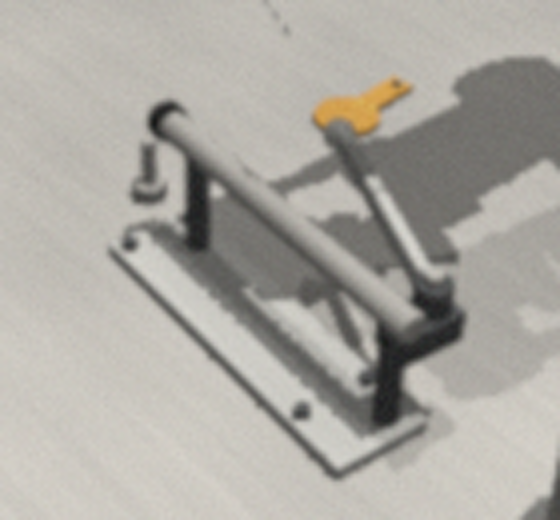

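```bash
python3 -m jog '[{"delta_pos":[0.04,0.08,-0.4],"twist":[0,0,0],"fingers":0},{"delta_pos":[0.04,0.08,-0.65],"twist":[0,0,0],"fingers":0},{"delta_pos":[0,0,-0.65],"twist":[0,0,0],"fingers":0},{"delta_pos":[0,0,-0.65],"twist":[0,0,0],"fingers":0},{"delta_pos":[0,0,-0.45],"twist":[0,0,0],"fingers":0},{"delta_pos":[0,0,-0.25],"twist":[0,0,0],"fingers":0},{"delta_pos":[0,0,0],"twist":[0,0,0],"fingers":0},{"delta_pos":[0,0,0],"twist":[0,0,0],"fingers":0}]'; python3 - <<'E'
from h import *
from scipy.spatial.transform import Rotation as Ro
np.set_printoptions(precision=4,suppress=True)
s=observe(); R=Ro.from_euler('xyz',s["tool_rot"]).as_matrix(); print(s["tool_pos"],np.degrees(np.arctan2(R[1,1],R[0,1])),s["contact_force"],s["opening"],s["time"])
w=read_camera("wrist"); cv2.imwrite("pics/w3.png",w["color"][:,:,::-1])
w=read_camera("scene"); cv2.imwrite("pics/s3.png",cv2.resize(w["color"][110:290,180:380][:,:,::-1],None,fx=3,fy=3,interpolation=cv2.INTER_CUBIC))
E
```

```text
time: 2.7
tool_pos: [0.458, 0.0386, 0.2527]
tool_rot: [1.724, 1.57, -0.282]
contact_force: [0.7, -0.2, -0.5]
opening: 0.0005
[0.458  0.0386 0.2527] -24.924509354039316 [ 0.6524 -0.1678 -0.4636] 0.0004859062865622286 2.7
```

View pics/w3.png

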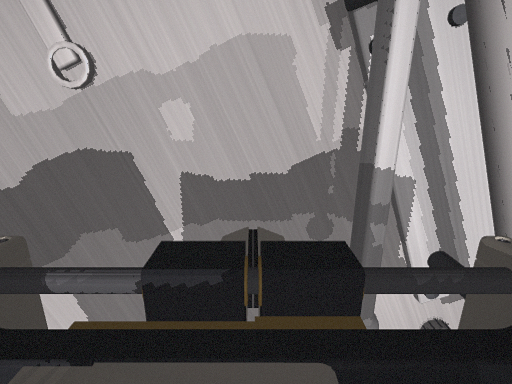

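View pics/s3.png

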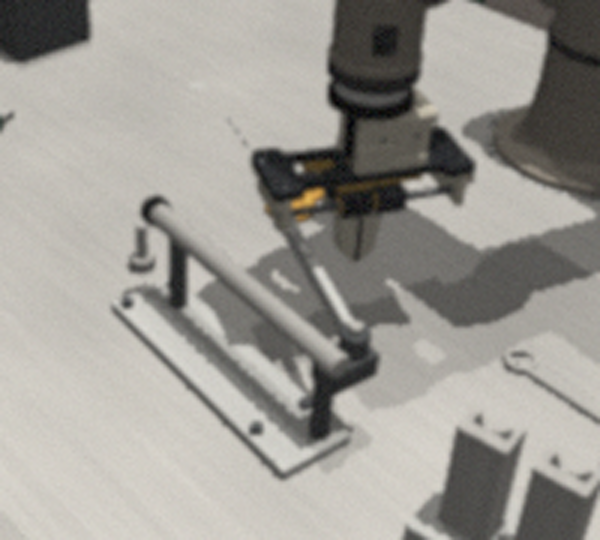

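```bash
python3 -m jog '[{"delta_pos":[0.18,-0.085,0],"twist":[0,0,0],"fingers":0},{"delta_pos":[0.18,-0.085,0],"twist":[0,0,0],"fingers":0},{"delta_pos":[0.14,-0.07,0],"twist":[0,0,0],"fingers":0},{"delta_pos":[0,0,0],"twist":[0,0,0],"fingers":0},{"delta_pos":[0,0,0],"twist":[0,0,0],"fingers":0}]'; python3 - <<'E'
from h import *
from scipy.spatial.transform import Rotation as Ro
np.set_printoptions(precision=4,suppress=True)
s=observe(); R=Ro.from_euler('xyz',s["tool_rot"]).as_matrix(); print(s["tool_pos"],np.degrees(np.arctan2(R[1,1],R[0,1])),s["contact_force"],s["opening"],s["time"])
w=read_camera("wrist"); a=w["color"][180:340,150:400][:,:,::-1]; a=np.clip(a.astype(float)*1.8,0,255).astype('uint8'); cv2.imwrite("pics/w4.png",cv2.resize(a,None,fx=3,fy=3,interpolation=cv2.INTER_CUBIC))
w=read_camera("scene"); cv2.imwrite("pics/s4.png",cv2.resize(w["color"][150:260,220:360][:,:,::-1],None,fx=5,fy=5,interpolation=cv2.INTER_CUBIC))
E
```

```text
time: 3.3
tool_pos: [0.4829, 0.027, 0.2521]
tool_rot: [-1.174, 1.57, 3.104]
contact_force: [0.2, -0.0, -0.3]
opening: 0.0005
[0.4829 0.027  0.2521] -24.873699469984977 [ 0.1881 -0.0392 -0.2513] 0.0005303663825540839 3.3
```

View pics/w4.png

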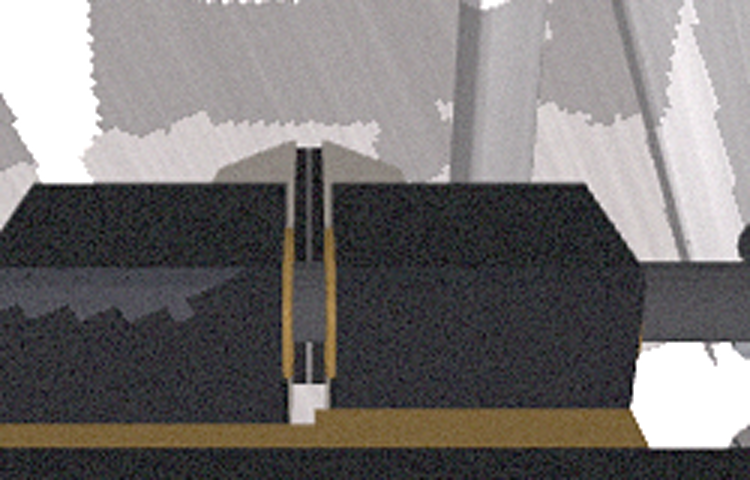

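View pics/s4.png

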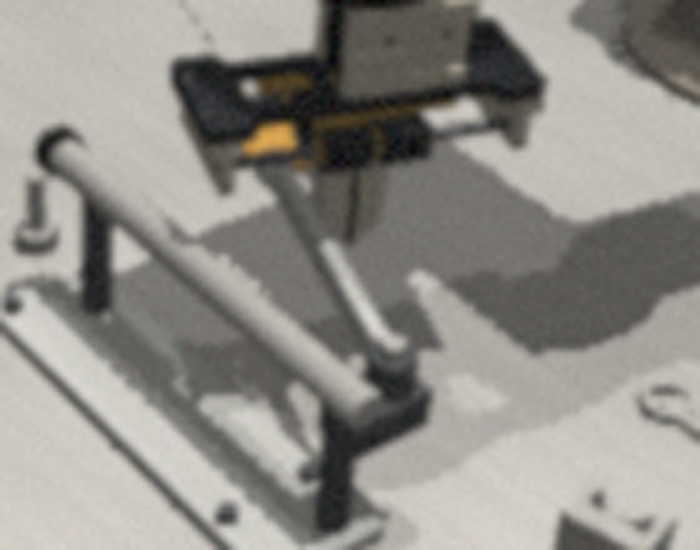

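```bash
python3 -m jog '[{"delta_pos":[0.018,-0.0085,0],"twist":[0,0,0],"fingers":0},{"delta_pos":[0.018,-0.0085,0],"twist":[0,0,0],"fingers":0},{"delta_pos":[0.018,-0.0085,0],"twist":[0,0,0],"fingers":0},{"delta_pos":[0.018,-0.0085,0],"twist":[0,0,0],"fingers":0},{"delta_pos":[0.018,-0.0085,0],"twist":[0,0,0],"fingers":0},{"delta_pos":[0.018,-0.0085,0],"twist":[0,0,0],"fingers":0},{"delta_pos":[0.018,-0.0085,0],"twist":[0,0,0],"fingers":0},{"delta_pos":[0.018,-0.0085,0],"twist":[0,0,0],"fingers":0}]'
```

```text
time: 4.2
tool_pos: [0.4897, 0.0239, 0.2522]
tool_rot: [-1.404, 1.569, 2.875]
contact_force: [-3.3, 1.1, 1.6]
opening: 0.0003
```

```bash
python3 -m jog '[{"delta_pos":[0.018,-0.0085,0],"twist":[0,0,0],"fingers":0},{"delta_pos":[0.018,-0.0085,0],"twist":[0,0,0],"fingers":0},{"delta_pos":[0,0,0],"twist":[0,0,0],"fingers":0}]'
```

```text
time: 4.5
tool_pos: [0.4917, 0.0229, 0.2522]
tool_rot: [-1.156, 1.57, 3.123]
contact_force: [-3.0, 1.6, 2.0]
opening: 0.0002
```

```bash
python3 -m jog '[{"delta_pos":[0.055,-0.0245,0],"twist":[0,0,0.2],"fingers":0},{"delta_pos":[0.055,-0.0235,0],"twist":[0,0,0.2],"fingers":0},{"delta_pos":[0.056,-0.022,0],"twist":[0,0,0.2],"fingers":0},{"delta_pos":[0.056,-0.021,0],"twist":[0,0,0.2],"fingers":0},{"delta_pos":[0.057,-0.0195,0],"twist":[0,0,0.2],"fingers":0},{"delta_pos":[0.057,-0.0185,0],"twist":[0,0,0.2],"fingers":0},{"delta_pos":[0.057,-0.0175,0],"twist":[0,0,0.2],"fingers":0},{"delta_pos":[0.058,-0.016,0],"twist":[0,0,0.2],"fingers":0}]'; python3 - <<'E'
from h import *
from scipy.spatial.transform import Rotation as Ro
np.set_printoptions(precision=4,suppress=True)
s=observe(); R=Ro.from_euler('xyz',s["tool_rot"]).as_matrix(); print(s["tool_pos"],np.degrees(np.arctan2(R[1,1],R[0,1])),s["contact_force"],s["opening"],s["time"])
w=read_camera("wrist"); a=w["color"][:,:,::-1]; cv2.imwrite("pics/w5.png",a)
w=read_camera("scene"); cv2.imwrite("pics/s5.png",cv2.resize(w["color"][150:260,220:360][:,:,::-1],None,fx=5,fy=5,interpolation=cv2.INTER_CUBIC))
E
```

```text
time: 5.3
tool_pos: [0.514, 0.0143, 0.2517]
tool_rot: [-1.076, 1.568, -2.911]
contact_force: [-6.0, -3.2, 0.2]
opening: 0.0006
[0.514  0.0143 0.2517] -15.149632630201486 [-6.0474 -3.161   0.1934] 0.0005525183306684221 5.3
```

View pics/w5.png

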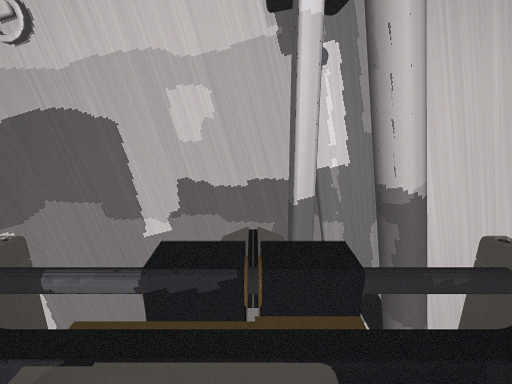

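View pics/s5.png

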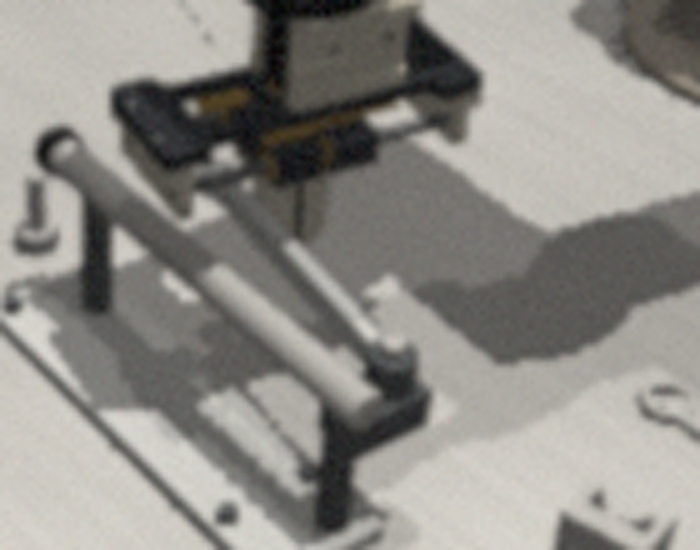

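```bash
python3 -m jog '[{"delta_pos":[0,0,0],"twist":[0,0,0],"fingers":0}]'; python3 - <<'E'
from h import *
from scipy.spatial.transform import Rotation as Ro
np.set_printoptions(precision=4,suppress=True)
s=observe(); Rm=Ro.from_euler('xyz',s["tool_rot"]).as_matrix(); print(s["tool_pos"],s["contact_force"],s["torque"])
w=read_camera("scene")
for u,v in [(257,193),(254,191),(245,181)]:
  for z in (.1,.12,.14,.16):
    p=plane(w,u-.4,v-.4,z); q=Rm.T@(p-s["tool_pos"]); print(u,v,z,p,"tool",q)
for q in [(.112,.095,-.0375),(.112,.095,.0375),(.178,0,0)]:
    print(q,proj(w,s["tool_pos"]+Rm@np.array(q)))
E
```

```text
time: 5.5
tool_pos: [0.514, 0.0143, 0.2517]
tool_rot: [-1.096, 1.568, -2.933]
contact_force: [-6.0, -3.0, 2.1]
opening: 0.0005
[0.514  0.0143 0.2517] [-5.9638 -3.0277  2.0684] [-0.3517  0.8601 -0.0211]
257 193 0.1 [ 0.5648 -0.0147  0.1   ] tool [0.1516 0.057  0.0145]
257 193 0.12 [0.5833 0.0053 0.12  ] tool [ 0.1316  0.0696 -0.0097]
257 193 0.14 [0.6019 0.0253 0.14  ] tool [ 0.1115  0.0822 -0.0338]
257 193 0.16 [0.6204 0.0454 0.16  ] tool [ 0.0914  0.0947 -0.058 ]
254 191 0.1 [ 0.565  -0.0269  0.1   ] tool [0.1516 0.0604 0.0262]
254 191 0.12 [ 0.5836 -0.0065  0.12  ] tool [0.1316 0.0729 0.0017]
254 191 0.14 [0.6021 0.0139 0.14  ] tool [ 0.1115  0.0854 -0.0229]
254 191 0.16 [0.6206 0.0344 0.16  ] tool [ 0.0914  0.0978 -0.0475]
245 181 0.1 [ 0.5529 -0.0799  0.1   ] tool [0.1517 0.0626 0.0805]
245 181 0.12 [ 0.5718 -0.0577  0.12  ] tool [0.1316 0.075  0.0541]
245 181 0.14 [ 0.5907 -0.0355  0.14  ] tool [0.1116 0.0874 0.0278]
245 181 0.16 [ 0.6097 -0.0133  0.16  ] tool [0.0915 0.0998 0.0014]
(0.112, 0.095, -0.0375) [252.6982 194.7732]
(0.112, 0.095, 0.0375) [240.5038 179.5162]
(0.178, 0, 0) [276.8584 198.0103]
```

```bash
python3 -m jog '[{"delta_pos":[0.055,-0.03,0],"twist":[0,0,0.25],"fingers":0},{"delta_pos":[0.055,-0.03,0],"twist":[0,0,0.25],"fingers":0},{"delta_pos":[0.055,-0.03,0],"twist":[0,0,0.25],"fingers":0},{"delta_pos":[0.045,-0.025,0],"twist":[0,0,0.25],"fingers":0},{"delta_pos":[0,0,0],"twist":[0,0,0],"fingers":0}]'
```

```text
time: 6.05
tool_pos: [0.5246, 0.0092, 0.2517]
tool_rot: [-1.831, 1.568, 2.721]
contact_force: [-6.4, 3.5, 1.1]
opening: 0.0005
```

```bash
python3 -m jog '[{"delta_pos":[0.02,-0.004,0],"twist":[0,0,0.1],"fingers":0},{"delta_pos":[0.02,-0.004,0],"twist":[0,0,0.1],"fingers":0},{"delta_pos":[0,0,0],"twist":[0,0,0],"fingers":0}]'
```

```text
time: 6.35
tool_pos: [0.5265, 0.0086, 0.2517]
tool_rot: [-1.567, 1.568, 3.006]
contact_force: [-5.7, 1.6, 1.4]
opening: 0.0004
```

```bash
python3 -m jog '[{"delta_pos":[0.02,-0.003,0],"twist":[0,0,0],"fingers":0},{"delta_pos":[0,0,0],"twist":[0,0,0],"fingers":0}]'
```

```text
time: 6.55
tool_pos: [0.5274, 0.0085, 0.2517]
tool_rot: [-1.558, 1.568, 3.014]
contact_force: [-5.4, 1.0, 1.6]
opening: 0.0002
```

```bash
python3 -m jog '[{"delta_pos":[0.02,-0.003,0],"twist":[0,0,0],"fingers":0},{"delta_pos":[0,0,0],"twist":[0,0,0],"fingers":0}]'
```

```text
time: 6.75
tool_pos: [0.5284, 0.0083, 0.2517]
tool_rot: [-1.537, 1.568, 3.036]
contact_force: [-6.0, 0.1, 0.8]
opening: 0.0001
```

```bash
python3 -m jog '[{"delta_pos":[0.02,-0.003,0],"twist":[0,0,0],"fingers":0},{"delta_pos":[0,0,0],"twist":[0,0,0],"fingers":0}]'
```

```text
time: 6.95
tool_pos: [0.529, 0.0082, 0.2517]
tool_rot: [-1.535, 1.567, 3.038]
contact_force: [-8.9, -0.8, 3.1]
opening: 0.0002
```

```bash
python3 -m jog '[{"delta_pos":[0.012,-0.002,0],"twist":[0,0,0],"fingers":0},{"delta_pos":[0,0,0],"twist":[0,0,0],"fingers":0}]'; python3 - <<'E'
from h import *
from scipy.spatial.transform import Rotation as Ro
np.set_printoptions(precision=4,suppress=True)
s=observe(); R=Ro.from_euler('xyz',s["tool_rot"]).as_matrix(); print(s["tool_pos"],np.degrees(np.arctan2(R[1,1],R[0,1])),s["contact_force"],s["opening"],s["time"])
w=read_camera("wrist"); a=w["color"][:,:,::-1]; cv2.imwrite("pics/w6.png",a)
E
```

```text
time: 7.15
tool_pos: [0.5293, 0.0082, 0.2517]
tool_rot: [-1.532, 1.566, 3.041]
contact_force: [-10.2, 1.1, 4.4]
opening: 0.0003
[0.5293 0.0082 0.2517] -7.991020288952064 [-10.1742   1.1002   4.4039] 0.0003344152322084646 7.15
```

View pics/w6.png

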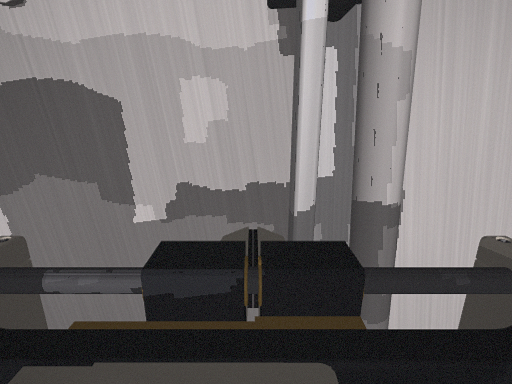

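```bash
python3 -m jog '[{"delta_pos":[0,0,0],"twist":[0,0,0],"fingers":0},{"delta_pos":[0,0,0],"twist":[0,0,0],"fingers":0},{"delta_pos":[0,0,0],"twist":[0,0,0],"fingers":0},{"delta_pos":[0,0,0],"twist":[0,0,0],"fingers":0},{"delta_pos":[0,0,0],"twist":[0,0,0],"fingers":0},{"delta_pos":[0,0,0],"twist":[0,0,0],"fingers":0},{"delta_pos":[0,0,0],"twist":[0,0,0],"fingers":0},{"delta_pos":[0,0,0],"twist":[0,0,0],"fingers":0}]'; python3 - <<'E'
from h import *
from scipy.spatial.transform import Rotation as Ro
np.set_printoptions(precision=4,suppress=True)
s=observe(); print(s["contact_force"],s["time"])
w=read_camera("wrist"); T=np.eye(4); T[:3,:3]=Ro.from_euler('xyz',s["tool_rot"]).as_matrix(); T[:3,3]=s["tool_pos"]; E=T@np.array(w["mount"])
g=cv2.cvtColor(w["color"],cv2.COLOR_RGB2GRAY)
for v in (20,60,100,140,180): 
    row=cv2.GaussianBlur(g,(5,5),0)[v,270:440].astype(int); d=np.diff(row); idx=[(i+270,int(d[i])) for i in range(len(d)) if abs(d[i])>12]; print(v,idx)
# blade top edges (z=.11), bar silhouette centre
E
```

```text
time: 8.0
tool_pos: [0.5292, 0.0082, 0.2517]
tool_rot: [-1.533, 1.566, 3.04]
contact_force: [-9.6, 0.7, 4.5]
opening: 0.0004
[-9.6182  0.7003  4.4809] 8.0
20 [(277, -21), (278, -24), (279, -13), (300, 21), (301, 28), (302, 25), (303, 16), (324, -13), (325, -25), (326, -36), (327, -27), (359, -15), (360, -19), (419, 17), (420, 13)]
60 [(292, -15), (293, -25), (294, -20), (299, 26), (300, 29), (301, 19), (322, -16), (324, 16), (325, 23), (335, -17), (336, -30), (337, -25), (357, -16), (358, -18), (415, 19), (416, 13)]
100 [(291, -20), (292, -27), (293, -16), (297, 17), (298, 31), (299, 26), (300, 16), (322, 18), (323, 13), (333, -19), (334, -34), (335, -24), (355, -14), (356, -18), (411, 20), (412, 14)]
140 [(289, -16), (290, -27), (291, -23), (295, 17), (296, 25), (297, 21), (298, 14), (319, 18), (320, 16), (333, -21), (334, -32), (335, -22), (353, -15), (354, -18), (375, 14), (406, 14), (407, 20), (408, 13)]
180 [(288, -20), (289, -26), (290, -17), (294, 24), (295, 26), (296, 16), (314, -14), (315, -20), (316, -19), (372, 16), (402, 15), (403, 18)]
```

```bash
python3 -m jog '[{"delta_pos":[0,0,0],"twist":[0,0,0],"fingers":0},{"delta_pos":[0,0,0],"twist":[0,0,0],"fingers":0},{"delta_pos":[0,0,0],"twist":[0,0,0],"fingers":0},{"delta_pos":[0,0,0],"twist":[0,0,0],"fingers":0}]'; python3 - <<'E'
from h import *
from scipy.spatial.transform import Rotation as Ro
np.set_printoptions(precision=4,suppress=True)
s=observe(); print(s["contact_force"],s["time"])
w=read_camera("wrist"); T=np.eye(4); T[:3,:3]=Ro.from_euler('xyz',s["tool_rot"]).as_matrix(); T[:3,3]=s["tool_pos"]; E=T@np.array(w["mount"])
a=plane(w,302,20.5,.11,E);b=plane(w,295,180.5,.11,E)
c=plane(w,390.3,20.5,.1,E);d=plane(w,381,140.5,.1,E)
f=lambda p,q: np.arctan2((p-q)[0],(p-q)[1])
print(a,b,c,d,"lever",f(a,b),"bar",f(c,d),"lean",f(a,b)-f(c,d))
E
```

```text
time: 8.45
tool_pos: [0.5292, 0.0082, 0.2517]
tool_rot: [-1.535, 1.566, 3.038]
contact_force: [-10.6, 0.4, 4.3]
opening: 0.0007
[-10.5678   0.414    4.2687] 8.45
[0.5619 0.1134 0.11  ] [0.5534 0.0525 0.11  ] [0.5989 0.1107 0.1   ] [0.5947 0.063  0.1   ] lever 0.1381017478041548 bar 0.08769328020236819 lean 0.050408467601786605
```

```bash
python3 -m jog '[{"delta_pos":[-0.05,0.013,0],"twist":[0,0,-0.18],"fingers":0},{"delta_pos":[-0.05,0.015,0],"twist":[0,0,-0.18],"fingers":0},{"delta_pos":[-0.05,0.017,0],"twist":[0,0,-0.18],"fingers":0},{"delta_pos":[-0.049,0.019,0],"twist":[0,0,-0.18],"fingers":0},{"delta_pos":[-0.049,0.02,0],"twist":[0,0,-0.18],"fingers":0},{"delta_pos":[-0.048,0.022,0],"twist":[0,0,-0.18],"fingers":0},{"delta_pos":[-0.048,0.023,0],"twist":[0,0,-0.18],"fingers":0},{"delta_pos":[-0.048,0.024,0],"twist":[0,0,-0.18],"fingers":0}]'
```

```text
time: 9.3
tool_pos: [0.5104, 0.0157, 0.2517]
tool_rot: [-1.328, 1.569, 3.093]
contact_force: [-5.5, -0.8, 0.2]
opening: 0.0003
```

```bash
python3 -m jog '[{"delta_pos":[-0.046,0.024,0],"twist":[0,0,-0.18],"fingers":0},{"delta_pos":[-0.046,0.025,0],"twist":[0,0,-0.18],"fingers":0},{"delta_pos":[-0.046,0.025,0],"twist":[0,0,-0.18],"fingers":0},{"delta_pos":[-0.045,0.026,0],"twist":[0,0,-0.18],"fingers":0},{"delta_pos":[-0.045,0.026,0],"twist":[0,0,-0.18],"fingers":0},{"delta_pos":[-0.045,0.027,0],"twist":[0,0,-0.18],"fingers":0},{"delta_pos":[-0.04,0.024,0],"twist":[0,0,-0.18],"fingers":0},{"delta_pos":[-0.03,0.018,0],"twist":[0,0,-0.18],"fingers":0}]'
```

```text
time: 10.1
tool_pos: [0.4935, 0.0256, 0.252]
tool_rot: [-1.377, 1.57, 2.892]
contact_force: [-2.8, 0.7, -2.3]
opening: 0.0003
```

```bash
python3 -m jog '[{"delta_pos":[-0.018,0.0085,0],"twist":[0,0,0],"fingers":0},{"delta_pos":[-0.018,0.0085,0],"twist":[0,0,0],"fingers":0},{"delta_pos":[-0.018,0.0085,0],"twist":[0,0,0],"fingers":0},{"delta_pos":[-0.018,0.0085,0],"twist":[0,0,0],"fingers":0},{"delta_pos":[-0.018,0.0085,0],"twist":[0,0,0],"fingers":0},{"delta_pos":[-0.018,0.0085,0],"twist":[0,0,0],"fingers":0},{"delta_pos":[-0.018,0.0085,0],"twist":[0,0,0],"fingers":0},{"delta_pos":[-0.018,0.0085,0],"twist":[0,0,0],"fingers":0}]'
```

```text
time: 10.9
tool_pos: [0.4868, 0.0289, 0.2526]
tool_rot: [1.861, 1.569, -0.152]
contact_force: [0.2, 0.0, -0.6]
opening: 0.0004
```

```bash
python3 -m jog '[{"delta_pos":[-0.1,0.047,0],"twist":[0,0,0],"fingers":0},{"delta_pos":[-0.15,0.07,0],"twist":[0,0,0],"fingers":0},{"delta_pos":[-0.2,0.095,0],"twist":[0,0,0],"fingers":0},{"delta_pos":[-0.2,0.095,0],"twist":[0,0,0],"fingers":0},{"delta_pos":[0,0,0],"twist":[0,0,0],"fingers":0}]'
```

```text
time: 11.4
tool_pos: [0.4523, 0.045, 0.2522]
tool_rot: [-1.231, 1.569, 3.04]
contact_force: [0.7, 0.3, -0.6]
opening: 0.0005
```

Contact is gone (0.2 N) and the tool is clear. I'll lift straight up and check the lever and the bystanders.

```bash
python3 -m jog '[{"delta_pos":[0,0,0.4],"twist":[0,0,0],"fingers":0},{"delta_pos":[0,0,0.6],"twist":[0,0,0],"fingers":0},{"delta_pos":[0,0,0.7],"twist":[0,0,0],"fingers":0},{"delta_pos":[0,0,0.7],"twist":[0,0,0],"fingers":0},{"delta_pos":[0,0,0.5],"twist":[0,0,0],"fingers":0},{"delta_pos":[0,0,0.2],"twist":[0,0,0],"fingers":0},{"delta_pos":[0,0,0],"twist":[0,0,0],"fingers":0},{"delta_pos":[0,0,0],"twist":[0,0,0],"fingers":0}]'; python3 - <<'E'
from h import *
from scipy.spatial.transform import Rotation as Ro
np.set_printoptions(precision=4,suppress=True)
s=observe(); print(s["tool_pos"],s["contact_force"],s["time"],abs(s["qvel"]).max())
w=read_camera("wrist"); cv2.imwrite("pics/w7.png",w["color"][:,:,::-1])
c=read_camera("scene"); cv2.imwrite("pics/s7.png",c["color"][:,:,::-1])
t=read_camera("top"); cv2.imwrite("pics/t7.png",t["color"][:,:,::-1])
a=cv2.imread("pics/scene0.png"); d=cv2.absdiff(a,c["color"][:,:,::-1].copy()); cv2.imwrite("pics/d7.png",np.clip(d.astype(int)*3,0,255).astype('uint8'))
E
```

```text
time: 12.2
tool_pos: [0.4537, 0.0443, 0.406]
tool_rot: [-1.172, 1.569, 3.099]
contact_force: [-0.7, 0.1, 0.6]
opening: 0.0006
[0.4537 0.0443 0.406 ] [-0.7207  0.1372  0.5888] 12.2 0.01273349538932457
```

View pics/w7.png

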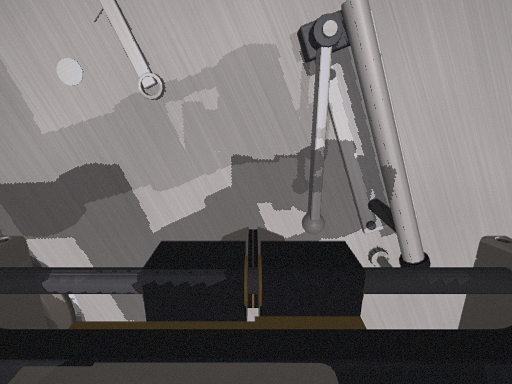

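View pics/s7.png

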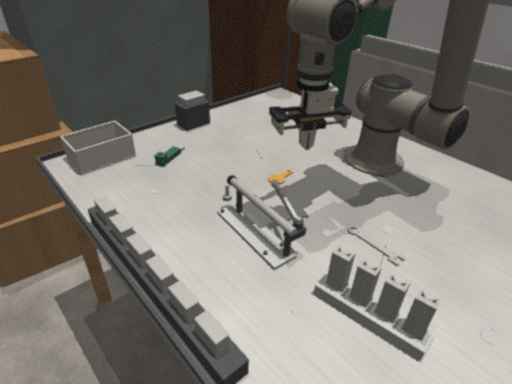

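View pics/d7.png

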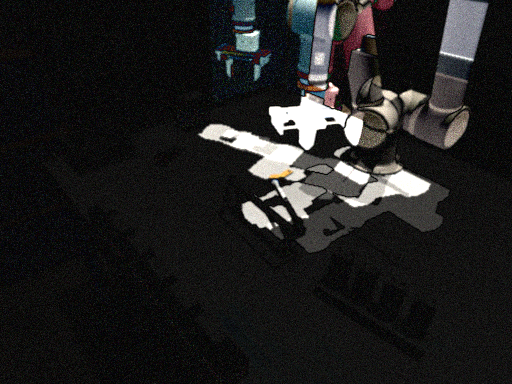

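```bash
python3 - <<'E'
from h import *
from scipy.spatial.transform import Rotation as Ro
np.set_printoptions(precision=4,suppress=True)
s=observe(); w=read_camera("wrist")
T=np.eye(4); T[:3,:3]=Ro.from_euler('xyz',s["tool_rot"]).as_matrix(); T[:3,3]=s["tool_pos"]; E=T@np.array(w["mount"])
b=plane(w,313.5,224,.1,E); p=plane(w,330,28.5,.122,E); d=p-b
print("ball",b,"pivot",p,"lever yaw",-np.arctan2(d[0],d[1]),np.linalg.norm(d[:2]))
E
```

```text
ball [ 0.4943 -0.0213  0.1   ] pivot [0.5695 0.1428 0.122 ] lever yaw -0.4295430338040798 0.18046594163815266
```

```bash
python3 - <<'E'
from cell import *
print(hand_in()); s=observe(); print(s["time"],s["contact_force"])
E
```

```text
the job is handed in; nothing more can be done
None
the job is handed in; nothing more can be done
```

The brake lever was pressed in to its stop, held there, eased back out and left at rest. I've handed the job in, and the hand-in gives no verdict.

- **Press and hold:** I pushed on the outer face of the lever with the back of the closed fingers. The stop showed as a rise in force from about 6 N to 10–11 N. The wrist camera put the lever 0.050 rad off the bar at that point, matching the stated stop. I held it there for more than 1.2 s, at about 11 N.
- **Release:** I eased the lever back at about 30 mm/s, slowing to 10 mm/s at the end, and the force fell to zero before I moved away. The fingers then backed off and lifted 15 cm.
- **Last checks:**
  - The lever's end ball is within about 1 mm of where it started.
  - The lever's angle reads within about 0.01 rad of rest.
  - The force on the tool is at noise level.
  - Comparing the scene camera's before and after pictures, only the arm and its shadows changed; none of the loose parts visibly moved.
- **Disagreement:** partway through the press the force showed a sideways rub of about 4.5 N because the fingers slid slightly along the lever. I corrected the path, and the total force stayed near 7 N there. No check failed.

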